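Jog the dough sheeter from its console

TASK

Jog the dough sheeter from its white console: press the white end of the rocker switch all the way down to turn the power on, then push the blue reset button fully in, and after that press the green jog button fully down and finish while still holding it there. Leave the red and yellow buttons unpressed, and do not pick up or shift any of the utensils and dishes standing around.

Things in the scene. Friction and masses are not known exactly. Their poses are not given: they have to be found in the camera images.
- console: fixed white control console, 130 mm (its x) by 360 mm (its y), flat top 55 mm above the table; origin: centre of its underside; x axis away from the robot, within 0.35 rad of world x; blue line along its robot-side edge. On top, in one row along y, 64 mm apart, in an order that changes from run to run: a rocker switch and four round buttons (blue, green, red, yellow).
- rocker (a joint): power rocker: 0 = off (its white far end up), 0.5 rad = fully on (white far end down). It stays where it is left; about 0.05 N m turns it (some 2.5 N on the white end, 4 N nearer the pivot). It may start up to 0.06 rad over.
- rocker_white_end (a point): middle of the white end of the rocker's top face, 20 mm to the console's +x side of the pivot, moving with it: 28 mm above the console's top when off, 17 mm when fully on. The grey paddle is 60 x 30 x 9 mm, the last 22 mm of its +x end white; pivot 18 mm above the console's top; black housing 78 x 46 mm, 12 mm high.
- blue (a joint): blue latching reset button, starting up (0 to 1 mm in); it has no spring and stays in where it is pushed, against about 4 N of friction: 0 = up, 0.008 m = fully in (downwards).
- blue_top (a point): centre of the top face of the blue round button, 32 mm across, in a black round housing 48 mm across and 12 mm high; 24 mm above the console's top when up, 16 mm when fully in; moves with the button.
- green (a joint): green sprung jog button; it springs up when released, and takes 1.5 N to start and 5 N to be fully down: 0 = up, 0.008 m = fully in (downwards).
- green_top (a point): centre of the top face of the green round button, 32 mm across, in a black round housing 48 mm across and 12 mm high; 24 mm above the console's top when up, 16 mm when fully in; moves with the button.
- red (a joint): red sprung stop button, not to be pressed: 0 = up, 0.008 m = fully in (downwards).
- red_top (a point): centre of the top face of the red round button, 32 mm across, in a black round housing 48 mm across and 12 mm high; 24 mm above the console's top when up, 16 mm when fully in; moves with the button.
- yellow (a joint): yellow sprung lamp button, not to be pressed: 0 = up, 0.008 m = fully in (downwards).
- yellow_top (a point): centre of the top face of the yellow round button, 32 mm across, in a black round housing 48 mm across and 12 mm high; 24 mm above the console's top when up, 16 mm when fully in; moves with the button.
- cutter: round steel dough cutter, an open ring 72 mm across and 35 mm high, standing in front of (robot's side of) the console; loose, origin at the centre of its underside. Not to be moved.
- shaker: pale shaker jar with a metal cap, 54 mm across and 85 mm high, standing in front of the console; loose, origin at the centre of its underside. Not to be moved.
- tub: white plastic tub, 100 mm across the rim, 65 mm high, standing behind the console; loose, origin at the centre of its underside. Not to be moved.
- scraper: dough scraper lying flat: metal blade 75 x 130 mm with a wooden bar handle 18 mm thick, behind the console; loose, origin at the centre of its underside. Not to be moved.
- plate: white plate 210 mm across, 22 mm high, to the left on the table; loose, origin at the centre of its underside. Not to be moved.
- bowl: metal bowl 150 mm across, 60 mm high, to the right on the table; loose, origin at the centre of its underside. Not to be moved.

How it is judged:
On the way, in this order (a step that is already met when the one before it is completed fails the run):
1. the rocker's white end is pressed fully down (power on) (value of joint rocker above 0.42 rad), for 0.1 s.
2. the blue button is pushed fully in (value of joint blue above 0.0065 m), for 0.1 s.
3. the green button is pressed fully down by the fingers (value of joint green above 0.0065 m and contact force between the fingers and green above 1 N), for 0.2 s.
At the end, for the whole second after the job is handed in: Rocker beyond 0.42 rad of its 0.5, blue button in by more than 6.5 of its 8 mm, green button held down by the fingers beyond 6.5 of its 8 mm with more than 1 N, red and yellow up (less than 2 mm in), and every loose thing within 15 mm of where it started (all of step 3 and value of joint rocker above 0.42 rad and value of joint blue above 0.0065 m and value of joint each of red, yellow below 0.002 m and distance of each of cutter, shaker, tub, scraper, plate, bowl from where it was at the start of the episode below 0.015 m); the arm keeps its last pose, push and grip.
It fails at once if the blue button is pressed (over 3 mm) before the rocker is on (value of joint blue above 0.003 m and value of joint rocker below 0.38 rad).
It fails at once if the green button is pressed (over 3 mm) before the rocker is on and the blue button is in (value of joint green above 0.003 m and (value of joint rocker below 0.38 rad or value of joint blue below 0.006 m)).
It fails at once if the red or the yellow button is pressed (over 3 mm) (value of joint any of red, yellow above 0.003 m).
It fails at once if a loose utensil or dish is moved or lifted by more than 15 mm (distance of any of cutter, shaker, tub, scraper, plate, bowl from where it was at the start of the episode above 0.015 m).
It also fails if it takes over 35 s, if anything falls off the work surface, if the arm or the gripper's body presses on something with over 40 N, if the wrist force passes 120 N, or if a joint passes its speed limit or range.

ROBOT

A 6-joint arm with a two-finger parallel gripper is mounted at the origin on the work surface. World frame = base frame: x ahead of the robot, y to its left, z up, the work surface at z = 0. Lengths are in m, angles in rad, forces in N, time in s.
With the tool pointing down it reaches from about 0.225 to 0.725 m from the base axis. Payload 3.1 kg.
Tool frame: the origin (TCP) lies where the fingers leave the gripper's body, on its centre line; the fingertips stand 73 mm ahead of it and the grasp point (between the pads) lies 54 mm ahead of it; z points along the fingers, y is the line along which they close (so a half turn about z gives the same grasp; the last joint's range is limited). The gripper opens to 85 mm and grips with 20 to 120 N. Pads are 22 mm wide; open, the fingers measure 114 mm over their backs; the gripper's body (76 mm by 85 mm) begins 54 mm behind the grasp point. The pads swing forward as they close: fully open they stand 13 mm farther back than shut.
Start: joints at [0.997, 0.048, 0.099, 1.622, 0, 1.443], TCP at [0.226, 0.474, 0.304] pointing down, gripper open.
Joint ranges: [-2.91, 2.91], [-0.99, 1.94], [-1.21, 1.42], [-2.12, 2.29], [-1.49, 1.47], [-3.14, 3.14]. Speed limits (rad/s): [2.79, 2.79, 3.14, 3.14, 3.14, 3.14].

INTERFACE

Orientations are given as [roll, pitch, yaw] about the fixed x, y, z axes, in that order (R = Rz(yaw) Ry(pitch) Rx(roll)).
In Python, from station import * gives the robot as it stands. The module is installed in compiled form; this text tells all that it offers.
- The arm moves only by the shell command python3 -m pendant 'ROWS' [FORCE]. ROWS is a JSON object of lists of equal length, an entry for each row: "claw": the opening, from -1 (shut) to 1 (fully open); "offset": the shift along the tool's x, y, z scaled (see below), a list of three; "twist": the turn about the tool's z scaled (see below). In form: {"claw": [claw, ...], "offset": [[dx, dy, dz], ...], "twist": [twist, ...]}. A call has 1 to 20 rows; each row is the pose to reach, as a shift and turn from the pose commanded when the call began, along the tool's axes at that moment, turning the shorter way round; what a row does not reach only later rows make up. The controller multiplies each number of a shift by 0.25 m and each number of a turn by 180 degrees. A row lasts 1/8 s, in which the tool goes at most 62.5 mm and 10.7 degrees, less where a joint would pass 70% of its speed; a pose out of reach is approached as far as the arm can. A call with a number of a shift or a turn outside -1 to 1 is refused whole. A call with a gripper value outside its range is refused whole. The fingers move at their own pace and stop on an object; FORCE is the grip in N (left out, the last holds). Time passes only in rows, so rows that repeat a pose let the fingers close. It gives the time, the measured TCP pose, the force, the opening and the grip force at its end, in the units of the state.
- sense(): the state, without advancing time (a new reading comes with each control period).
- read_camera(name): name is "side" or "top" or "wrist"; returns the picture (400x640x3 uint8, red, green, blue); there is no depth.
- camera_model(name): a dict with "vfov" (degrees; the focal length in pixels is half the picture's height over the tangent of half this angle, whatever the lens; pixels are square), "cx", "cy" (the principal point, pixels), "dist_coeffs" ([k1, k2, p1, p2, k3] as OpenCV has them; the pictures are not rectified), "R" (3x3) and "t" (3): a world point X has camera coordinates R X + t. Camera axes: x right, y down, z forward; pixel columns grow to the right and rows downward; lengths in m; the calibration is good to about 2 mm. A picture is of the moment at which its call begins: read the wrist's pose just before it. camera_model takes no time and is no camera call; for the wrist camera it gives the pose at the moment of the call.
- job_done(): hands the job in; it is judged then, once.
The state is a dict: "t": time; "joint_pos": joint angles; "dq": joint speeds; "tau": joint torques, N m; "ee_pos": TCP position; "ee_rot": TCP orientation; "ft_force": force on the tool from outside, world axes, zero at the start; "wrist_torque": the same for the moment, N m; "grip_width": opening from 0.0 (shut) to 1.0 (fully open); "finger_force": force on a finger pad.
Only numpy, scipy, OpenCV 4.12 (cv2) and the standard library are available. Lean on these libraries where they do the work, as an engineer would, in place of code of your own. Each camera call takes 0.05 s, during which the arm holds its last target. There are 200 camera calls.

## Working session

There is one attempt and no reset: what is moved stays moved. The work goes in short steps, Python scripts to look and compute and a shell command to move; the robot and the scene stay as the last step left them, time stands still between calls to the robot, and variables do not carry over. Pictures are saved under pics/ and viewed, at most 10 in all, crops included, and the job is handed in when it is done.

```bash
mkdir -p pics
python3 - <<'E'
from station import *
import cv2
s=sense();print(s)
for n in ("top","side"):
    cv2.imwrite(f"pics/{n}0.png",read_camera(n)[:,:,::-1]); m=camera_model(n);print(n,m)
E
```

```text
{'t': 0.0, 'joint_pos': array([9.97228718e-01, 4.87490667e-02, 9.75440804e-02, 1.62202838e+00,
       7.61756967e-06, 1.44300889e+00]), 'dq': array([ 0.00043997,  0.00102394,  0.00198125, -0.00154169,  0.00124512,
       -0.00027157]), 'tau': array([ 5.06767628e-04, -3.38781452e+01,  3.20015609e+01,  2.03334371e-02,
       -1.12603345e-04,  5.32280055e-06]), 'ee_pos': array([0.22610863, 0.47329742, 0.30269091]), 'ee_rot': array([-3.13917645e+00, -3.18131468e-04,  2.69581209e+00]), 'ft_force': array([ 0.28810699,  0.29557702, -0.28064825]), 'wrist_torque': array([-0.02177654,  0.04912051,  0.03264352]), 'finger_force': 0.0, 'grip_width': 1.0011929953500736}
top {'vfov': 54.20887615734054, 'cx': 321.3920305945138, 'cy': 201.60376680868325, 'dist_coeffs': array([-0.00365001,  0.        ,  0.        ,  0.        ,  0.        ]), 'R': array([[-2.19544715e-02, -9.99752648e-01, -3.55590619e-03],
       [-9.79389933e-01,  2.22213420e-02, -2.00752510e-01],
       [ 2.00781871e-01, -9.24796549e-04, -9.79635537e-01]]), 't': array([0.042796  , 0.55600226, 1.224474  ])}
side {'vfov': 56.99679869159592, 'cx': 316.0265342626966, 'cy': 200.52554303852193, 'dist_coeffs': array([-0.00734737,  0.        ,  0.        ,  0.        ,  0.        ]), 'R': array([[ 0.90978739, -0.4150072 ,  0.00747793],
       [-0.30127671, -0.67264319, -0.67585759],
       [ 0.28551574,  0.61263379, -0.7369943 ]]), 't': array([-0.50853845,  0.2338255 ,  1.04949389])}
```

View pics/top0.png

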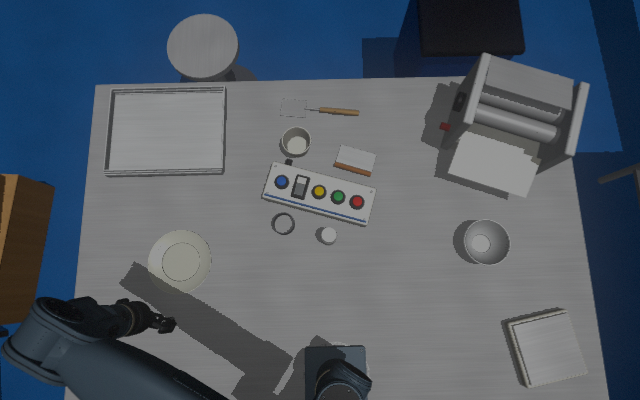

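View pics/side0.png

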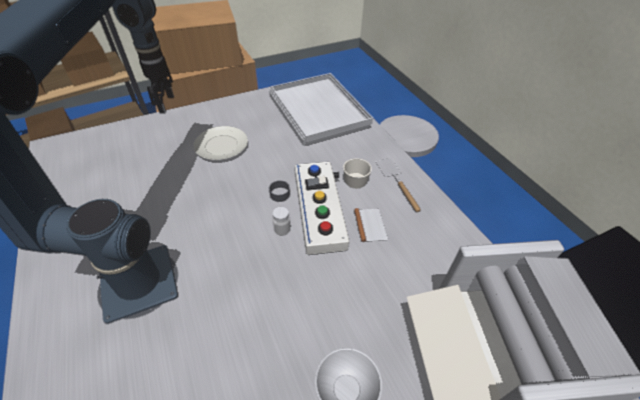

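The top view shows the row from left to right: blue (281,182), rocker (300,187), yellow (319,192), green (338,197), red (357,201). The cutter (283,224) and shaker (328,235) stand in front, with the tub (296,142) and scraper (355,160) behind. The side view shows the same order. Next I triangulate the four colours.

```bash
cat > h.py <<'E'
from station import *
import cv2, numpy as np
def K(m):
    f=200/np.tan(np.radians(m["vfov"]/2)); return np.array([[f,0,m["cx"]],[0,f,m["cy"]],[0,0,1]])
def und(m,uv): return cv2.undistortPoints(np.array([[uv]],float),K(m),m["dist_coeffs"])[0,0]
def tri(ms,uvs):
    A=[]
    for m,uv in zip(ms,uvs):
        P=np.c_[m["R"],m["t"]];x,y=und(m,uv);A+=[x*P[2]-P[0],y*P[2]-P[1]]
    X=np.linalg.svd(np.array(A))[2][3];return X[:3]/X[3]
def onplane(m,uv,z):
    x,y=und(m,uv);d=m["R"].T@[x,y,1];c=-m["R"].T@m["t"];return c+d*(z-c[2])/d[2]
def proj(m,X): return cv2.projectPoints(np.array([X],float),cv2.Rodrigues(m["R"])[0],m["t"],K(m),m["dist_coeffs"])[0][0,0]
RNG={"blue":[(100,125)],"green":[(45,85)],"yellow":[(18,34)],"red":[(0,8),(172,180)]}
def blob(img,col,near,rad):
    h=cv2.cvtColor(img,cv2.COLOR_RGB2HSV);M=np.zeros(h.shape[:2],np.uint8)
    for a,b in RNG[col]: M|=cv2.inRange(h,(a,110,60),(b,255,255))
    c=np.zeros_like(M);cv2.circle(c,tuple(int(v) for v in near),rad,255,-1);M&=c
    n,l,st,ce=cv2.connectedComponentsWithStats(M);i=1+np.argmax(st[1:,4]);return ce[i],st[i]
E
python3 - <<'E'
from h import *
T,S=cv2.imread("pics/top0.png")[:,:,::-1],cv2.imread("pics/side0.png")[:,:,::-1]
mt,ms=camera_model("top"),camera_model("side")
N={"blue":((281,182),(315,170)),"yellow":((319,192),(320,197)),"green":((338,197),(322,212)),"red":((357,201),(326,228))}
P={}
for c,(a,b) in N.items():
    u,s1=blob(T,c,a,11);v,s2=blob(S,c,b,11);P[c]=tri([mt,ms],[u,v])
    print(c,u.round(1),s1[4],v.round(1),s2[4],P[c].round(4),onplane(mt,u,.077).round(4),onplane(ms,v,.077).round(4))
d=P["blue"]-P["red"];print(np.linalg.norm(d)/4,"yaw",np.arctan2(-d[0],d[1]))
print("rocker guess",P["blue"]-d/4)
for n,u,z in(("cutter",(283,224),.035),("shaker",(328,235),.085),("tub",(296,142),.06),("scraper",(355,160),.01)):print(n,onplane(mt,u,z).round(3))
E
```

```text
blue [280.9 180.5] 73 [314.  168.5] 56 [0.6259 0.1617 0.0707] [0.6257 0.1608 0.077 ] [0.6216 0.1554 0.077 ]
yellow [318.7 190.7] 77 [319.1 195.1] 73 [0.5885 0.0385 0.0717] [0.5888 0.0382 0.077 ] [0.5848 0.034  0.077 ]
green [337.9 195.9] 67 [322.1 209.6] 60 [ 0.5697 -0.0233  0.0743] [ 0.5702 -0.0234  0.077 ] [ 0.5674 -0.0254  0.077 ]
red [357.  200.9] 70 [325.1 226. ] 81 [ 0.5514 -0.0844  0.0723] [ 0.5522 -0.0843  0.077 ] [ 0.548  -0.0876  0.077 ]
0.06427304336546857 yaw -0.2939587302678091
rocker guess [0.60731222 0.10015944 0.07112245]
cutter [0.489 0.159 0.035]
shaker [0.443 0.012 0.085]
tub [0.763 0.112 0.06 ]
scraper [ 0.711 -0.09   0.01 ]
```

```bash
python3 -m pendant '{"claw":[-1,-1,-1,-1,-1,-1],"offset":[[-0.2,-0.06,0],[-0.4,-0.12,0],[-0.6,-0.19,0],[-0.8,-0.26,0],[-1,-0.32,0],[-1,-0.32,0]],"twist":[-0.01,-0.02,-0.03,-0.04,-0.0484,-0.0484]}'
python3 -c "
from h import *
s=sense();d=np.array([.612,.098])-s['ee_pos'][:2];y=s['ee_rot'][2];print(s['ee_pos'],y,d@[np.cos(y),np.sin(y)]/.25,d@[np.sin(y),-np.cos(y)]/.25)"
```

```text
t: 0.85
ee_pos: [0.4195, 0.2912, 0.3029]
ee_rot: [-3.14, -0.0, 2.842]
ft_force: [0.2, 1.7, 0.6]
grip_width: 0.004
finger_force: 0.0
[0.41947023 0.29118002 0.30289571] 2.8421120979787724 -0.9638118938402684 -0.5111226412244738
```

```bash
python3 -m pendant '{"claw":[-1,-1,-1,-1,-1,-1,-1],"offset":[[-0.2,-0.1,0],[-0.4,-0.2,0],[-0.6,-0.3,0.05],[-0.8,-0.4,0.1],[-0.96,-0.51,0.2],[-0.96,-0.51,0.2],[-0.96,-0.51,0.2]],"twist":[0,0,0,0,0,0,0]}'
python3 -c "
from h import *
s=sense();m=camera_model('wrist');I=read_camera('wrist');cv2.imwrite('pics/w1.png',I[:,:,::-1]);print(s['ee_pos'],s['ee_rot'],m)
print(-m['R'].T@m['t'])
for p in ([.6259,.1617,.077],[.5885,.0385,.077],[.5697,-.0233,.077],[.6073,.1,.077]):print(proj(m,p))"
```

```text
t: 1.72
ee_pos: [0.6096, 0.1031, 0.2534]
ee_rot: [3.141, -0.002, 2.848]
ft_force: [-0.2, 0.2, 0.5]
grip_width: -0.001
finger_force: 0.0
[0.60955755 0.103108   0.25341184] [ 3.14143623e+00 -2.07299420e-03  2.84836400e+00] {'vfov': 71.35843656653414, 'cx': 319.1347573339904, 'cy': 199.96080961394517, 'dist_coeffs': array([0.00289228, 0.        , 0.        , 0.        , 0.        ]), 'R': array([[ 2.88339364e-01,  9.57528223e-01,  3.35552671e-04],
       [ 9.16524684e-01, -2.76093434e-01,  2.89404420e-01],
       [ 2.77205544e-01, -8.31391443e-02, -9.57206858e-01]]), 't': array([-0.27532114, -0.55282036,  0.17057309])}
[0.53877563 0.12517899 0.32335477]
[384.20212367 198.30428907]
[244.55708153 198.01774012]
[174.35381823 197.83355658]
[314.32725348 198.2909408 ]
```

View pics/w1.png

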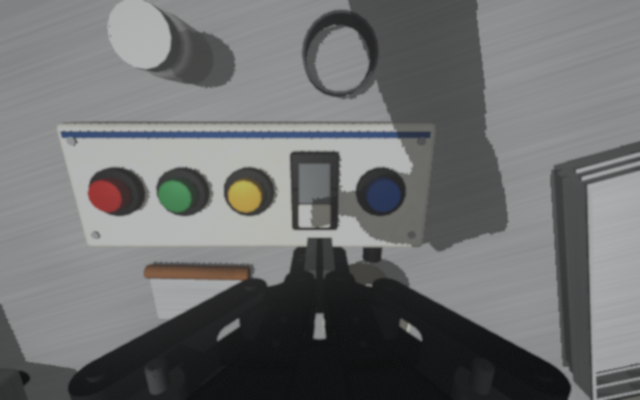

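The wrist view puts blue at (382,195), yellow at (244,196) and green at (175,196), with the rocker at x≈316 and its white end at (315,217). This is within 3 px of where the triangulated points project, so I work out the moves.

Run:
```python
from h import *
m=camera_model('wrist');I=cv2.imread('pics/w1.png')[:,:,::-1]
mt=camera_model('top');T=cv2.imread("pics/top0.png")[:,:,::-1]
for c,a,b in(("blue",(382,195),(281,182)),("yellow",(244,196),(319,192)),("green",(175,196),(338,197))):
    u,st=blob(I,c,a,28);v,_=blob(T,c,b,11);print(c,u.round(1),st[4],onplane(m,u,.077).round(4),tri([m,mt],[u,v]).round(4))
w=onplane(m,(315,217),.083);print("white",w)
s=sense();y=s['ee_rot'][2];print(s['ee_pos'])
f=lambda p:print((np.r_[ (p-s['ee_pos'][:2])@[np.cos(y),np.sin(y)],(p-s['ee_pos'][:2])@[np.sin(y),-np.cos(y)]]/.25).round(3))
f(np.array([.6073,.1002])+.024*np.array([.957,-.29]));f(w[:2]);f(np.array([.625,.161]));f(np.array([.569,-.0233]))
```

```text
blue [383.6 195.3] 788 [0.6236 0.1624 0.077 ] [0.6281 0.163  0.0655]
yellow [244.4 195.6] 901 [0.5869 0.0393 0.077 ] [0.5884 0.0383 0.0747]
green [173.9 196.4] 661 [ 0.5689 -0.0232  0.077 ] [ 0.5695 -0.0233  0.0772]
white [0.62367064 0.09627416 0.083     ]
[0.60965125 0.10353352 0.25434558]
[-0.091 -0.016]
[-0.062 -0.012]
[0.007 0.238]
[ 0.009 -0.533]
```

```bash
python3 -m pendant '{"claw":[-1,-1,-1,-1,-1,-1,-1,-1,-1,-1],"offset":[[-0.087,-0.015,0],[-0.087,-0.015,0.2],[-0.087,-0.015,0.36],[-0.087,-0.015,0.38],[-0.087,-0.015,0.39],[-0.087,-0.015,0.4],[-0.087,-0.015,0.41],[-0.087,-0.015,0.42],[-0.087,-0.015,0.43],[-0.087,-0.015,0.43]],"twist":[0,0,0,0,0,0,0,0,0,0]}'
```

```text
t: 3.02
ee_pos: [0.6309, 0.0921, 0.1471]
ee_rot: [3.141, 0.002, 2.848]
ft_force: [3.9, -0.3, 2.2]
grip_width: 0.004
finger_force: 1.8
```

```bash
python3 -m pendant '{"claw":[-1,-1,-1,-1],"offset":[[0,0,0.006],[0,0,0.012],[0,0,0.012],[0,0,0.012]],"twist":[0,0,0,0]}'
```

```text
t: 3.52
ee_pos: [0.6309, 0.0921, 0.1451]
ee_rot: [3.141, 0.003, 2.848]
ft_force: [2.9, -0.3, 6.3]
grip_width: 0.001
finger_force: 3.9
```

```bash
python3 -m pendant '{"claw":[-1,-1,-1,-1],"offset":[[0,0,0.008],[0,0,0.016],[0,0,0.016],[0,0,0.016]],"twist":[0,0,0,0]}'
```

```text
t: 4.03
ee_pos: [0.6309, 0.0922, 0.1447]
ee_rot: [3.14, 0.005, 2.848]
ft_force: [-1.3, -0.9, 18.5]
grip_width: -0.002
finger_force: 8.9
```

```bash
python3 -m pendant '{"claw":[-1,-1,-1,-1,-1],"offset":[[0,0,-0.1],[0,0,-0.3],[0.08,0,-0.44],[0.08,0,-0.44],[0.08,0,-0.44]],"twist":[0,0,0,0,0]}'
python3 -c "
from h import *
s=sense();I=read_camera('wrist');cv2.imwrite('pics/w2.png',cv2.resize(I[110:270,250:450,::-1],None,fx=3,fy=3))
y=s['ee_rot'][2];d=np.array([.625,.161])-s['ee_pos'][:2];print(s['ee_pos'],d@[np.cos(y),np.sin(y)]/.25,d@[np.sin(y),-np.cos(y)]/.25)"
```

```text
t: 4.65
ee_pos: [0.6095, 0.0981, 0.2472]
ee_rot: [-3.14, -0.005, 2.848]
ft_force: [-0.2, -0.3, 0.9]
grip_width: 0.0
finger_force: 0.0
[0.60953291 0.09809639 0.24720374] 0.013572110884666911 0.25875339213083504
```

View pics/w2.png

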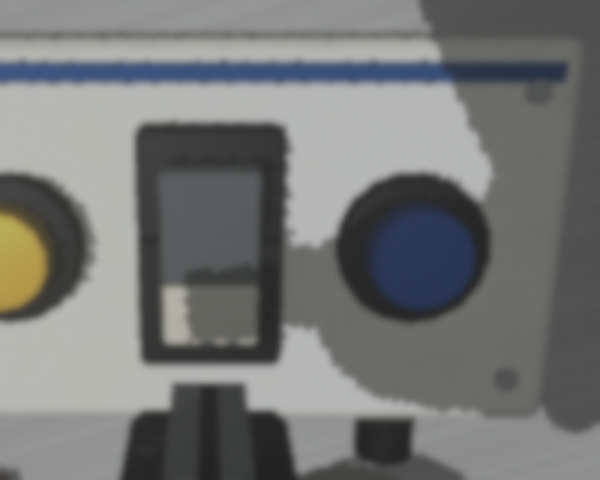

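```bash
python3 -c "
from h import *
m=camera_model('wrist');I=cv2.imread('pics/w2.png')
ex=np.array([.957,-.29,0])
for t in(.25,.15,0,-.15,-.25):
    print(t,[proj(m,np.array([.607,.1,.073])+ex*(a*np.cos(t)-.0045*np.sin(t))+np.array([0,0,a*np.sin(t)+.0045*np.cos(t)]))[1].round(1) for a in(-.03,.008,.03)])
g=I.mean(2)[:,170:182].mean(1);d=np.diff(cv2.GaussianBlur(g[:,None],(1,9),0)[:,0]);print([(110+i/3,round(d[i],1)) for i in range(1,len(d)-1) if abs(d[i])>2 and abs(d[i])>=max(abs(d[i-1]),abs(d[i+1]))])"
```

```text
0.25 [np.float64(164.5), np.float64(207.1), np.float64(231.5)]
0.15 [np.float64(164.9), np.float64(207.5), np.float64(231.3)]
0 [np.float64(166.2), np.float64(207.9), np.float64(230.5)]
-0.15 [np.float64(168.2), np.float64(208.1), np.float64(228.9)]
-0.25 [np.float64(170.0), np.float64(208.1), np.float64(227.5)]
[(120.0, np.float64(-4.4)), (123.0, np.float64(6.3)), (130.66666666666666, np.float64(-9.8)), (137.0, np.float64(9.1)), (150.66666666666666, np.float64(-12.5)), (166.66666666666666, np.float64(3.0)), (205.0, np.float64(8.6)), (224.66666666666669, np.float64(-12.5)), (231.0, np.float64(12.8)), (237.33333333333331, np.float64(-8.9)), (246.33333333333334, np.float64(-2.4))]
```

The paddle edges match a fully-on rocker: its end-to-end length is 58 px, against 57.5 px expected when on and 67 px when off. Next is blue.

```bash
python3 -m pendant '{"claw":[-1,-1,-1,-1,-1,-1,-1,-1,-1,-1,-1],"offset":[[0.012,0.25,0],[0.012,0.256,0.15],[0.012,0.256,0.34],[0.012,0.256,0.37],[0.012,0.256,0.38],[0.012,0.256,0.39],[0.012,0.256,0.4],[0.012,0.256,0.41],[0.012,0.256,0.42],[0.012,0.256,0.42],[0.012,0.256,0.42]],"twist":[0,0,0,0,0,0,0,0,0,0,0]}'
```

```text
t: 6.08
ee_pos: [0.6274, 0.1602, 0.1454]
ee_rot: [3.141, 0.002, 2.848]
ft_force: [1.9, -0.1, 4.1]
grip_width: 0.0
finger_force: 1.9
```

```bash
python3 -m pendant '{"claw":[-1,-1,-1,-1,-1],"offset":[[0,0,0.008],[0,0,0.016],[0,0,0.024],[0,0,0.024],[0,0,0.024]],"twist":[0,0,0,0,0]}'
```

```text
t: 6.7
ee_pos: [0.6273, 0.1602, 0.1433]
ee_rot: [3.14, 0.004, 2.848]
ft_force: [-3.7, -1.0, 17.8]
grip_width: -0.002
finger_force: 8.9
```

```bash
python3 -m pendant '{"claw":[-1,-1,-1,-1,-1,-1,-1,-1],"offset":[[0,0,-0.1],[0,0,-0.3],[0.01,-0.2,-0.36],[0.01,-0.4,-0.36],[0.01,-0.6,-0.36],[0.01,-0.77,-0.36],[0.01,-0.77,-0.36],[0.01,-0.77,-0.36]],"twist":[0,0,0,0,0,0,0,0]}'
python3 -c "
from h import *
s=sense();I=read_camera('wrist');cv2.imwrite('pics/w3.png',I[:,:,::-1])
y=s['ee_rot'][2];d=np.array([.569,-.0233])-s['ee_pos'][:2];print(s['ee_pos'],d@[np.cos(y),np.sin(y)]/.25,d@[np.sin(y),-np.cos(y)]/.25)"
```

```text
t: 7.7
ee_pos: [0.5678, -0.0229, 0.2272]
ee_rot: [3.141, -0.003, 2.848]
ft_force: [-0.1, 0.0, 0.2]
grip_width: -0.005
finger_force: 0.0
[ 0.56777786 -0.02291119  0.22722814] -0.0051294885497886016 -7.196457457429341e-05
```

View pics/w3.png

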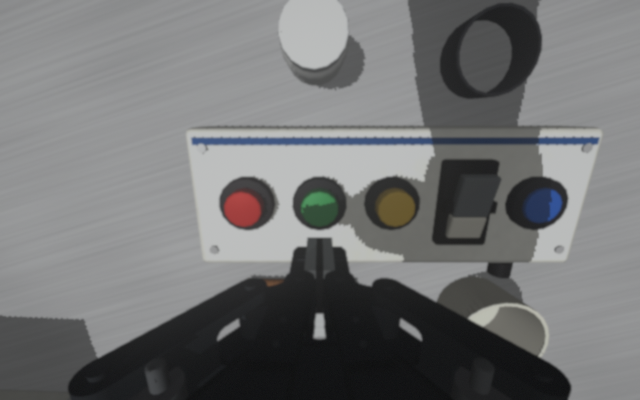

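The wrist view shows the rocker tilted on at (467,200), blue down at (543,205), and green (319,208) in line with the fingers. Now I press green and hold it.

```bash
python3 -m pendant '{"claw":[-1,-1,-1,-1,-1,-1,-1,-1,-1],"offset":[[0,0,0.15],[0,0,0.26],[0,0,0.3],[0,0,0.32],[0,0,0.335],[0,0,0.343],[0,0,0.35],[0,0,0.35],[0,0,0.35]],"twist":[0,0,0,0,0,0,0,0,0]}'
```

```text
t: 8.88
ee_pos: [0.5688, -0.0229, 0.1436]
ee_rot: [3.14, 0.002, 2.848]
ft_force: [-4.9, 3.6, 9.7]
grip_width: -0.004
finger_force: 4.9
```

```bash
python3 -m pendant '{"claw":[-1,-1,-1,-1,-1],"offset":[[0,0,0.008],[0,0,0.012],[0,0,0.012],[0,0,0.012],[0,0,0.012]],"twist":[0,0,0,0,0]}'; python3 -c "
from h import *
I=read_camera('top');cv2.imwrite('pics/t2.png',cv2.resize(I[110:270,240:400,::-1],None,fx=3,fy=3))"
```

```text
t: 9.5
ee_pos: [0.5689, -0.0228, 0.1434]
ee_rot: [3.14, 0.003, 2.848]
ft_force: [-9.2, 4.0, 19.2]
grip_width: 0.003
finger_force: 9.9
```

View pics/t2.png

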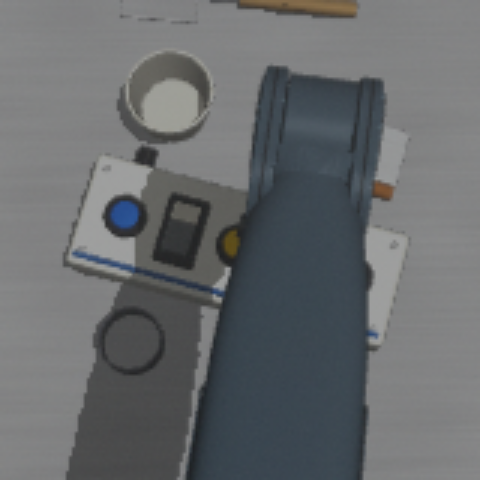

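The top view shows the cutter (133,341 in the crop) and tub (170,97) where they were. The fingers hold green hard against its stop with 19 N, so I hand in.

```bash
python3 -c "
from station import *
print(job_done())"
```

```text
the job is handed in; nothing more can be done
None
```

I turned the rocker on, pushed the blue button in, and handed the job in at about 9.5 s with the fingers holding green fully down at 19 N; red, yellow and the utensils were not touched, and the judge's verdict was not shown.

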